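# Prove the leakage trip, then charge the chocolate melter

### The arm

A 7-joint arm with a two-finger parallel gripper is mounted at the origin on the work surface. World frame = base frame: x ahead of the robot, y to its left, z up, the work surface at z = 0. Lengths are in mm, angles in rad, forces in N, time in s.
With the tool pointing down it reaches from about 425 to 875 mm from the base axis. Payload 8.4 kg.
Tool frame: the origin (TCP) lies midway between the tips of the shut fingers; the grasp point (between the pads) lies 19 mm behind it; y points along the fingers, x is the direction in which the jaws open and shut, and the axes are right-handed (so a half turn about y gives the same grasp; the last joint's range is limited). The gripper opens to 87 mm and grips with 3 to 60 N. Pads are 19 mm wide; open, the fingers measure 117 mm over their backs; the gripper's body (75 mm by 190 mm) begins 51 mm behind the grasp point.
Start: joints at [1.111, 0.333, 0.04, 1.465, -0.013, 1.343, -0.059], TCP at [229.441, -608.128, 222.546] pointing down, gripper open.
Joint ranges: [-2.58, 2.58], [-0.38, 2.09], [-1.3, 1.39], [0.25, 2.4], [-1.5, 4.64], [0.08, 2.09], [-2.65, 2.65]. Speed limits (rad/s): [2.22, 2.22, 2.79, 2.79, 3.14, 3.14, 3.14].

### API

Orientations are given as [roll, pitch, yaw] about the fixed x, y, z axes, in that order (R = Rz(yaw) Ry(pitch) Rx(roll)).
In Python, from workcell import robot gives the robot as it stands.
- The arm moves only by the shell command python3 -m pendant 'ROWS' [FORCE]. ROWS is JSON, one flat list of numbers, 7 for each row, row after row: the finger opening in mm, from 0 to 87, then the shift along the tool's x, y, z in mm, then the turn, a rotation vector about the tool's x, y, z in rad. In form: [fingers, dx, dy, dz, ax, ay, az, fingers, dx, dy, dz, ax, ay, az, ...]. A call has 1 to 20 rows; each row shifts and turns the commanded pose from where the row before left it, along the tool's axes as they then stand; what a row does not reach is not made up. A row lasts 1/12 s, in which the tool goes at most 41.7 mm and 7.16 degrees, less where a joint would pass 70% of its speed; a pose out of reach is approached as far as the arm can. A call is refused whole if a number of a shift passes 41.7 or a number of a turn 0.125, either way. A call with a gripper value outside its range is refused whole. The fingers move at their own pace and stop on an object; FORCE is the grip in N (left out, the last holds). Time passes only in rows, so rows that do not move let the fingers close. It gives the time, the measured TCP pose, the force and the opening at its end, in the units of the state.
- robot.state(): the state, without advancing time (a new reading comes with each control period).
- robot.grab_frame(name): name is "scene" or "side" or "wrist"; returns a dict with "pixels" (384x512x3 uint8, blue, green, red), "intrinsics" (3x3 intrinsics, pixels), "R" (3x3) and "t" (3): a world point X has camera coordinates R X + t. Camera axes: x right, y down, z forward; pixel columns grow to the right and rows downward; lengths in mm; the calibration is good to about 2 mm. A picture is of the moment at which its call begins. There is no depth.
- robot.job_done(): hands the job in, once; it reports no verdict.
The state is a dict: "time": time; "joint_pos": joint angles; "qd": joint speeds; "effort": joint torques, N m; "eef_pos": TCP position; "orientation": TCP orientation; "wrist_force": force on the tool from outside, world axes, zero at the start; "torque": the same for the moment, N m; "opening": opening from 0.0 (shut) to 1.0 (fully open).
Only numpy, scipy, OpenCV 4.12 (cv2) and the standard library are available. Lean on these libraries where they do the work, as an engineer would, in place of code of your own. Each camera call takes 0.05 s, during which the arm holds its last target.

### The job

Before the chocolate melter is loaded, prove its safety trip: press the green test button on the grey power box so that the red-barred lever drops by itself all the way, then lift that lever back up until it rests against its rear stop. Then carry the loaded scoop level, without spilling, to over the melter's pan, tip all three chocolate blocks into the pan, and set the empty scoop down (do not drop it) flat on its green board again with its whole tray on the board. Leave the other things on the bench where they are.

Things in the scene. Friction and masses are not known exactly. Their poses are not given: they have to be found in the camera images.
- power_box: Grey power box fixed to the bench, 160 (x) x 240 (y) x 50 mm high, with a raised module 110 mm wide (y -115 to -5, x -25 to 75, top at z 105 mm) that carries the test button. Origin: centre of its underside; its own -x side (two blue round sockets) is the front, roughly towards the robot; z up. It may stand on either side of the bench.
- test_button_top (a point): Centre of the top face of the green round test button (32 mm diameter, on a yellow disc on the module; top 119 mm above the bench, pressed straight down). It lies at x 25, y -60 mm in the power box's frame.
- test_button (a joint): Travel of the test button: 0 out, 0.008 m fully in; springs back; about 1.5 N to start and 5 N at the end of travel. The lever trips when it is about 5 mm in; press it fully.
- lever_bar (a point): Middle of the lever's red round cross bar (14 mm diameter, 60 mm clear between two 9 mm steel side arms, bar axis along the power box's y). Bar centre 100 mm from the pivot axis. With the lever down it lies 99 mm in front of the pivot, 95 mm above the bench and 45 mm above the box's base; with it up, 20 mm behind the pivot and 176 mm above the bench.
- lever_pivot (a point): Point on the lever's pivot axis midway between the arms, fixed in the power box at x 35, y 55, z 78 mm; the axis runs along the box's y.
- trip_lever (a joint): Lever angle in rad: 0 up, leaning 0.2 rad backwards (box +x) against its rear stop; 0.2 vertical; 1.6 fully dropped, towards the box's front (-x). Swings freely (0.14 kg): below 0.2 it falls back onto the rear stop, above it falls to the front. The bar may turn freely in a grasp as it is carried along the arc.
- melter: Steel chocolate melter (cold) fixed to the bench: an open square pan 230 x 230 x 80 mm high, walls and floor 12 mm thick, black knob on its front (-x). Origin: centre of its underside. On the other side of the bench from the power box.
- pan_floor (a point): Centre of the pan's inner floor, 12 mm above the bench; the opening is 206 x 206 mm, rim 68 mm above this point. Axes as the melter's.
- board: Green board fixed to the bench, 270 (x) x 190 (y) x 12 mm; origin at the centre of its underside, z up. The scoop starts on it and goes back there.
- scoop: Loose flat aluminium scoop, 0.14 to 0.28 kg. Tray 120 (x) x 110 (y) mm, floor 4 mm thick, side walls 25 mm and back wall 30 mm high; open mouth at its -x end; wooden handle behind the back wall at +x. Origin: centre of the tray's underside; z up when level. Starts with the mouth roughly towards the robot, and the tray's centre 35 mm towards the mouth from the board's centre.
- scoop_handle (a point): Grip point: centre of the handle bar, at x 100, y 0, z 40 mm in the scoop's frame. The bar runs along the scoop's x from 65 to 150 mm, 22 mm wide (y), 18 mm high (z 31 to 49 mm).
- scoop_mouth (a point): Middle of the tray's open front edge, on the tray floor, at x -60, y 0, z 4 mm in the scoop's frame. The blocks begin to slide at a tilt of about 20 degrees and leave well at 35 to 40.
- choc1: Loose dark brown chocolate block, 32 x 26 x 14 mm, 15 g, lying in the scoop at the start; origin: centre of its underside.
- choc2: Loose dark brown chocolate block, 32 x 26 x 14 mm, 15 g, lying in the scoop at the start; origin: centre of its underside.
- choc3: Loose dark brown chocolate block, 32 x 26 x 14 mm, 15 g, lying in the scoop at the start; origin: centre of its underside.
- loaf_tin: Bystander: dark steel loaf tin, 110 x 230 x 65 mm; origin under its centre.
- jar: Bystander: jar 76 mm in diameter, 100 mm high; origin under its centre.
- spatula: Bystander: spatula lying near the robot on the bench; origin near its middle.
- pastry_brush: Bystander: brush lying near the robot on the bench; origin near its middle.
- syrup_bottle: Bystander: amber bottle 60 mm in diameter, 190 mm high; origin under its centre.
- ramekin: Bystander: white ramekin 80 mm across, 45 mm high; origin under its centre.
- weight: Bystander: brass scale weight 50 mm in diameter, 45 mm high; origin under its centre.

How it is judged:
By the outcome, as a careful person would: the job done as asked, in the order asked, and still so for the second after the job is handed in, with the robot touching nothing.
It also fails if it takes over 72 s, if anything falls off the work surface, if the arm or the gripper's body presses on something with over 40 N, if the wrist force passes 120 N, or if a joint passes its speed limit or range.

## Working session

There is one attempt and no reset: what is moved stays moved. The work goes in short steps, Python scripts to look and compute and a shell command to move; the robot and the scene stay as the last step left them, time stands still between calls to the robot, and variables do not carry over. Pictures are saved under pics/ and viewed, and the job is handed in when it is done.

```bash
ls; mkdir -p pics; python3 - <<'E'
from workcell import robot
import cv2
print(robot.state())
for n in ["scene","side","wrist"]:
    f=robot.grab_frame(n); cv2.imwrite(f"pics/{n}0.png",f["pixels"]); print(n,f["intrinsics"],f["R"],f["t"])
E
```

```text
pics
{'time': 0.0, 'joint_pos': array([ 1.11078482,  0.33389165,  0.03981678,  1.46629218, -0.01338885,
        1.34331065, -0.05848109]), 'qd': array([ 0.00141802,  0.00125601,  0.00134147, -0.00065729, -0.0010315 ,
       -0.00048604, -0.00147515]), 'effort': array([ 5.72407371e-04, -6.56362581e+01,  1.33546539e+00, -4.03809822e+01,
       -5.98345581e-02,  4.47144115e-02,  1.81330838e-04]), 'eef_pos': array([ 229.30124624, -607.69273161,  221.66070618]), 'orientation': array([-1.57089881,  0.00163336, -1.20992708]), 'wrist_force': array([ 0.14102022,  1.18262373, -0.29454636]), 'torque': array([0.00454625, 0.02552301, 0.04576529]), 'opening': 0.9986882998384125}
scene [[443.07188032   0.         251.41528085]
 [  0.         443.07188032 187.36189371]
 [  0.           0.           1.        ]] [[-0.84316343  0.53749612 -0.01316661]
 [ 0.43063373  0.6604622  -0.61509696]
 [-0.32191618 -0.52429725 -0.78834153]] [ 469.08390663 -146.86023494 2041.56780761]
side [[433.96915422   0.         254.33019224]
 [  0.         433.96915422 188.64650558]
 [  0.           0.           1.        ]] [[-0.67908525 -0.73404874  0.00395875]
 [-0.55140538  0.50654295 -0.66284715]
 [ 0.48455684 -0.4523126  -0.74874427]] [ 375.72148629  387.30109085 1183.70056126]
wrist [[311.47994295   0.         255.86513325]
 [  0.         311.47994295 193.00893473]
 [  0.           0.           1.        ]] [[ 0.35289844 -0.93565959 -0.00195379]
 [-0.89934235 -0.3397755   0.27520164]
 [-0.25815891 -0.0953611  -0.96138454]] [-648.54469412  -33.20373799  390.83412413]
```

View pics/scene0.png

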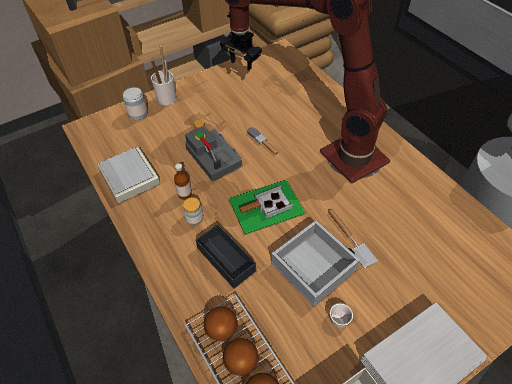

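View pics/side0.png

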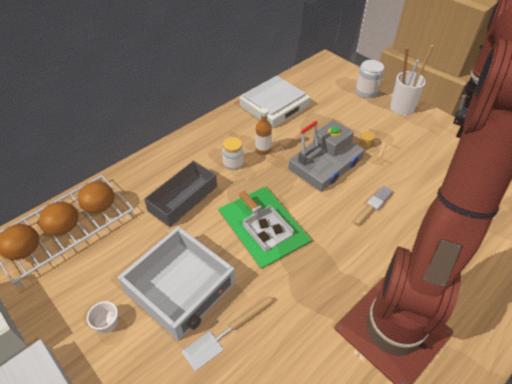

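View pics/wrist0.png

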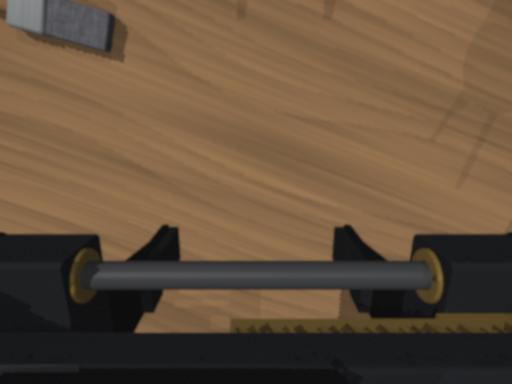

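The scene view shows the power box at about (213,155), the board and scoop at about (267,205), and the melter at about (314,262). The side view has the box at (325,155), the board at (264,225) and the melter at (178,278). I'll enlarge crops to read pixels more closely.

```bash
cat > h.py <<'E'
import numpy as np, cv2
from scipy.optimize import least_squares
from scipy.spatial.transform import Rotation as Ro
from workcell import robot
def grab(n,fn=None):
    f=robot.grab_frame(n)
    if fn: cv2.imwrite(f"pics/{fn}.png",f["pixels"]); np.savez(f"pics/{fn}.npz",K=f["intrinsics"],R=f["R"],t=f["t"])
    return f
def cam(fn):
    d=np.load(f"pics/{fn}.npz"); return d["K"],d["R"],d["t"]
def proj(c,X):
    K,R,t=c; p=(K@(R@np.atleast_2d(X).T+np.reshape(t,(3,1)))).T; return p[:,:2]/p[:,2:]
def onz(c,uv,z):
    K,R,t=c; d=R.T@np.linalg.inv(K)@[uv[0],uv[1],1]; o=-R.T@t; return o+d*(z-o[2])/d[2]
def crop(fn,x,y,w,h,k,out):
    im=cv2.imread(f"pics/{fn}.png")[y:y+h,x:x+w]; im=cv2.resize(im,None,fx=k,fy=k,interpolation=cv2.INTER_CUBIC)
    for i in range(0,w,10): cv2.putText(im,str(x+i),(i*k,8),0,.3,(255,255,255),1); cv2.line(im,(i*k,10),(i*k,14),(255,255,255),1)
    for i in range(0,h,10): cv2.putText(im,str(y+i),(0,i*k+4),0,.3,(0,255,255),1)
    cv2.imwrite(f"pics/{out}.png",im)
def fitpose(obs,x0,z=0):
    # obs: list (cam, localpts, pix); pose x,y,yaw
    def P(p,L): L=np.atleast_2d(L); return Ro.from_euler('z',p[2]).apply(L)+[p[0],p[1],z]
    f=lambda p: np.concatenate([(proj(c,P(p,L))-np.array(u)).ravel() for c,L,u in obs])
    r=least_squares(f,x0,x_scale=[100,100,.3],loss='soft_l1'); print(r.x.round(3), 'res px',np.abs(r.fun).round(1)); return r.x
E
python3 - <<'E'
from h import *
grab("scene","sc");grab("side","sd")
crop("sc",175,110,80,75,8,"c1");crop("sd",280,110,90,80,8,"c2")
crop("sc",220,170,95,70,8,"c3");crop("sd",210,180,110,90,7,"c4")
crop("sc",260,210,110,100,6,"c5");crop("sd",110,220,130,115,6,"c6")
E
```

```text
(no output)
```

View pics/c1.png

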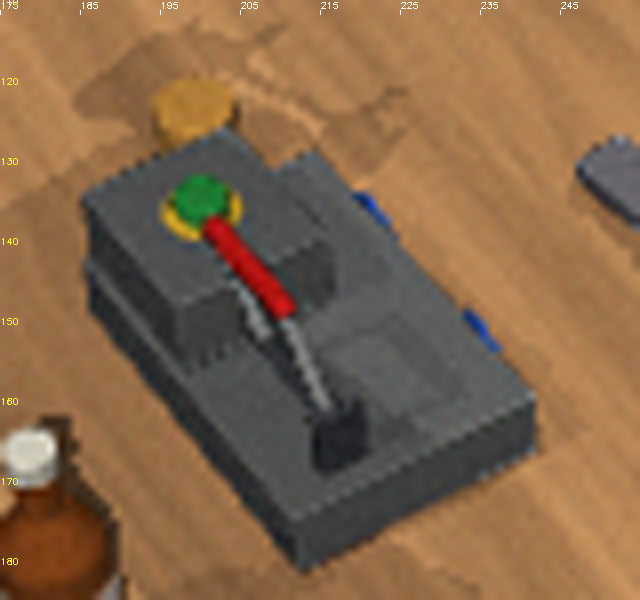

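View pics/c2.png

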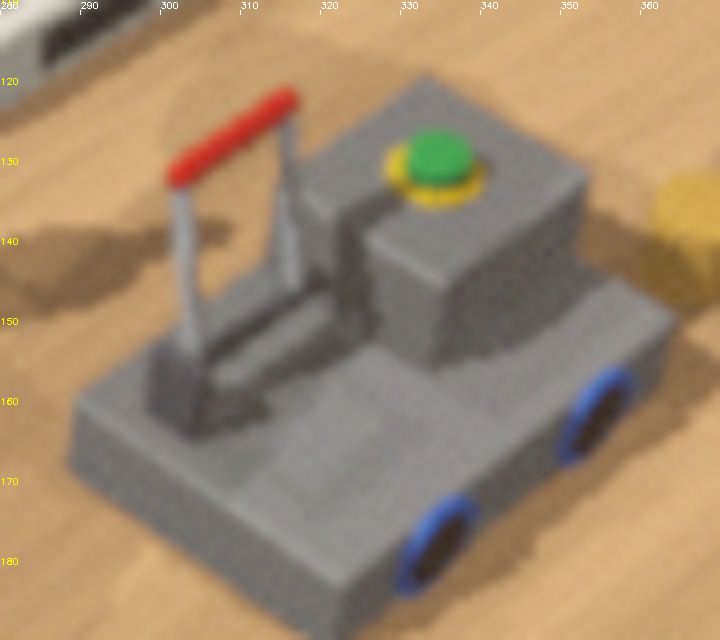

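View pics/c3.png

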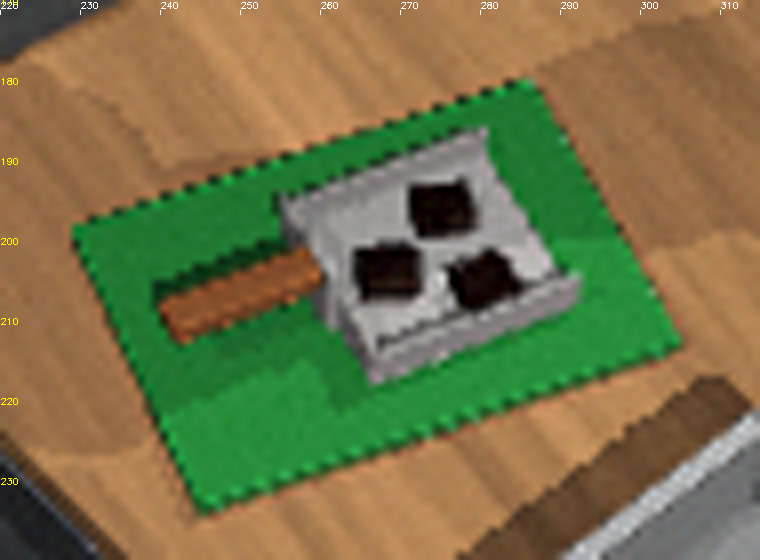

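View pics/c4.png

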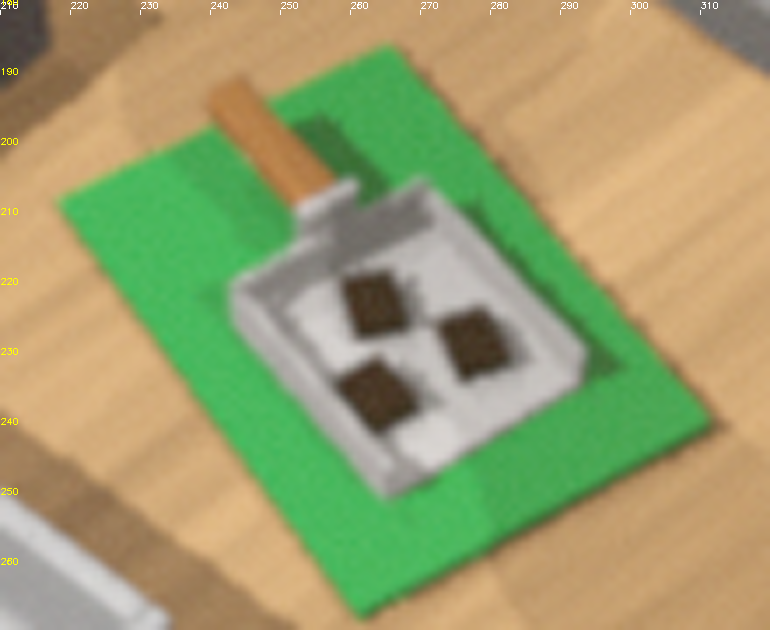

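View pics/c5.png

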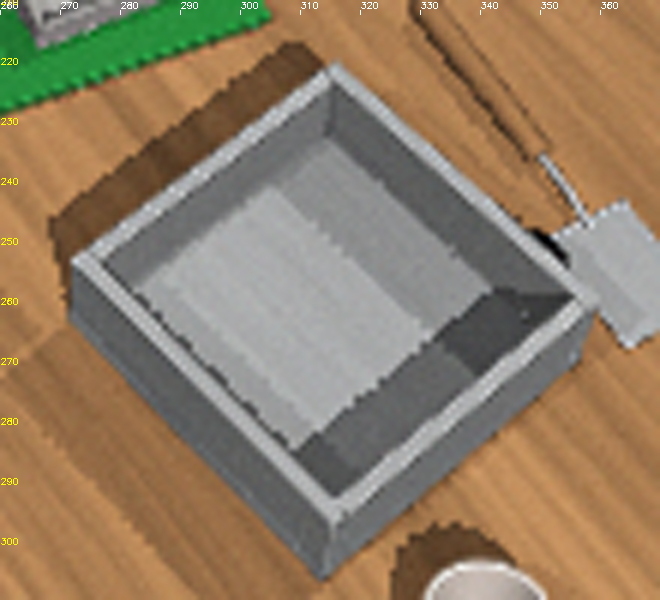

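View pics/c6.png

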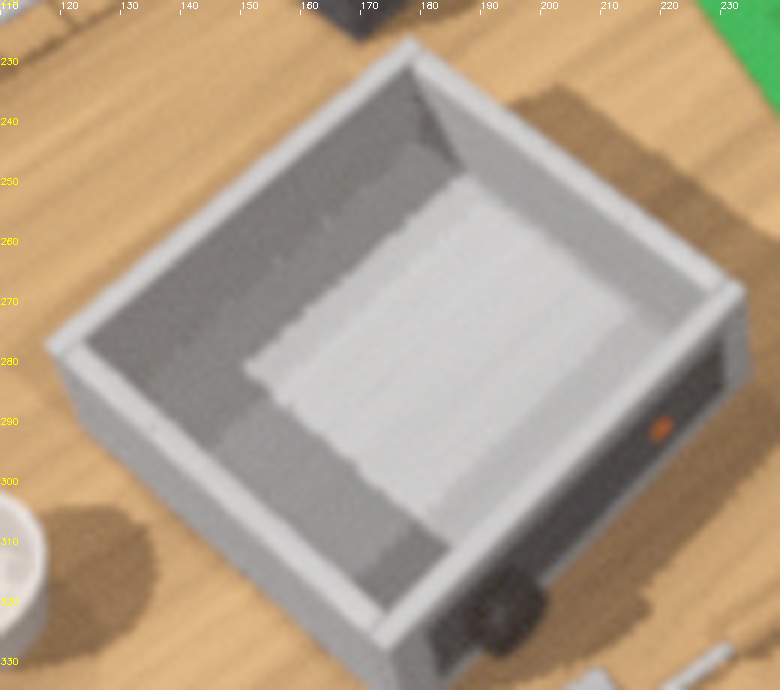

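```bash
python3 - <<'E'
from h import *
S=cam("sc");D=cam("sd")
a,b=80,120
print("box");box=fitpose([(S,[[-a,b,50],[a,b,50],[a,b,0],[a,-b,50],[75,-115,105],[-25,-115,105],[-25,-5,105],[75,-5,105],[25,-60,119]],
 [[241.9,160],[212.5,174.4],[212.9,181.5],[186,142.8],[185.4,135],[203.1,126],[216.3,140],[197.5,148.8],[200,134.4]]),
 (D,[[-a,b,50],[a,b,50],[-a,-b,50],[a,b,0],[-25,-115,105],[-25,-5,105],[75,-115,105],[25,-60,119]],
 [[323.1,183.1],[289.8,160],[364.8,149.8],[288.8,168.5],[353,132.3],[335,145.6],[333,119.8],[335,129.4]])],[650,-350,0])
print("board");bd=fitpose([(S,[[135,-95,12],[-135,-95,12],[-135,95,12],[135,95,12]],[[229.4,198.5],[286.3,180.3],[305.6,213.1],[245.4,234.1]]),
 (D,[[135,-95,12],[135,95,12],[-135,95,12],[-135,-95,12]],[[265.7,186.4],[218.6,209.3],[261.7,268.3],[312.1,240.7]])],[600,0,0])
print("scoop");sp=fitpose([(S,[[-60,-55,25],[60,-55,25],[60,55,0],[-60,55,25],[150,0,49]],[[280.6,186.3],[255.4,195.4],[266.5,217.9],[292.5,204.4],[241.3,209.7]]),
 (D,[[150,0,49],[-60,55,0],[-60,-55,25],[60,55,30],[60,-55,30]],[[242,192.6],[265.4,251.4],[293.6,230.3],[243.1,220.7],[271,205.4]])],[570,0,0],z=12)
c=115
print("melter");m=fitpose([(S,[[-c,-c,80],[-c,c,80],[c,-c,80],[c,c,80]],[[315.8,220.8],[359.2,260.8],[272.5,253.3],[315.5,296.7]]),
 (D,[[c,-c,80],[-c,-c,80],[-c,c,80],[c,c,80]],[[178.3,227],[234.2,268],[173,326.7],[118,277.5]])],[600,300,0])
R=lambda p,L,z=0:(Ro.from_euler('z',p[2]).apply(L)+[p[0],p[1],z]).round(1)
print("button",R(box,[25,-60,119]),"bar up",R(box,[55,55,176]),"bar dn",R(box,[-64,55,95]),"pivot",R(box,[35,55,78]))
print("handle",R(sp,[100,0,40],12), "scoop expected",R(bd,[-35,0,12]))
# check red bar ends: scene (213,146)&(..)
for cm in(S,D): print(proj(cm,[R(box,[55,25,176]),R(box,[55,85,176])]).round(1))
E
```

```text
box
[ 5.42708e+02 -3.44459e+02  4.00000e-02] res px [0.5 2.  0.7 0.4 0.1 0.2 1.5 1.4 1.  2.  0.3 2.  0.2 1.9 0.7 1.2 0.2 1.1
 0.3 1.5 2.1 1.  0.5 0.4 1.9 2.2 0.9 0.  0.  1.4 1.  0.2 1.  0.5]
board
[ 4.91998e+02  1.77100e+01 -1.83000e-01] res px [0.8 1.5 0.1 2.2 0.2 2.2 0.4 2.1 0.8 0.4 1.4 0.1 0.5 0.9 0.1 0.4]
scoop
[ 4.63215e+02  2.54110e+01 -1.28000e-01] res px [0.5 2.  0.7 1.4 0.2 1.  0.2 1.3 0.8 1.8 1.1 0.1 0.5 1.4 0.2 0.9 0.4 0.7
 0.6 0.5]
melter
[4.99650e+02 3.49262e+02 1.23000e-01] res px [0.5 2.3 0.4 2.3 1.5 1.6 0.9 0.4 0.9 0.6 0.4 1.2 0.1 2.7 1.9 0. ]
button [ 570.1 -403.4  119. ] bar up [ 595.5 -287.3  176. ] bar dn [ 476.6 -292.1   95. ] pivot [ 575.5 -288.1   78. ]
handle [562.4  12.7  52. ] scoop expected [457.6  24.1  12. ]
[[202.6 138.3]
 [210.  146.8]]
[[314.  124.6]
 [302.5 132.8]]
```

```bash
python3 - <<'E'
from h import *
S=cam("sc");D=cam("sd")
print("bottle",onz(S,(184,196),0),onz(D,(263,152),0)); print("jar",onz(S,(193,221),0))
f=grab("wrist"); st=robot.state(); c=-f["R"].T@f["t"]
T=Ro.from_euler('xyz',st["orientation"]); print("cam in tool",T.inv().apply(c-st["eef_pos"]), (T.as_matrix().T@f["R"].T).round(2))
E
python3 -m pendant '[0,0,0,0,0,-0.125,0, 0,0,0,0,0,-0.125,0, 0,0,0,0,0,-0.125,0, 0,0,0,0,0,-0.125,0, 0,0,0,0,0,-0.125,0, 0,0,0,0,0,-0.125,0, 0,0,0,0,0,-0.125,0, 0,0,0,0,0,-0.125,0, 0,0,0,0,0,-0.125,0, 0,0,0,0,0,-0.125,0]' 20
```

```text
bottle [ 762.06986821 -218.12549871    0.        ] [ 748.04101903 -225.03254258    0.        ]
jar [790.04949929 -82.36038276   0.        ]
cam in tool [  -0.53073014 -161.7662459    75.57217295] [[ 1.    0.   -0.  ]
 [ 0.   -0.28  0.96]
 [-0.   -0.96 -0.28]]
time: 1.13
eef_pos: [229.4, -608.1, 222.5]
orientation: [-1.571, 0.0, 0.046]
wrist_force: [0.0, -0.2, 0.6]
opening: 0.327
```

```bash
python3 -m pendant '[0,30,0,16,0,0,0, 0,35,0,19,0,0,0, 0,35,0,19,0,0,0, 0,35,0,19,0,0,0, 0,35,0,19,0,0,0, 0,35,0,19,0,0,0, 0,35,0,19,0,0,0, 0,35,0,19,0,0,0, 0,35,0,19,0,0,0, 0,40,0,21,0,0,0, 0,0,0,0,0,0,0]'
python3 - <<'E'
from h import *
print(robot.state()["eef_pos"]); grab("wrist","w1")
E
```

```text
time: 2.05
eef_pos: [576.4, -398.2, 221.8]
orientation: [-1.566, -0.004, 0.051]
wrist_force: [1.7, 2.5, -0.8]
opening: 0.006
[ 576.39882539 -398.17330453  221.78187946]
```

View pics/w1.png

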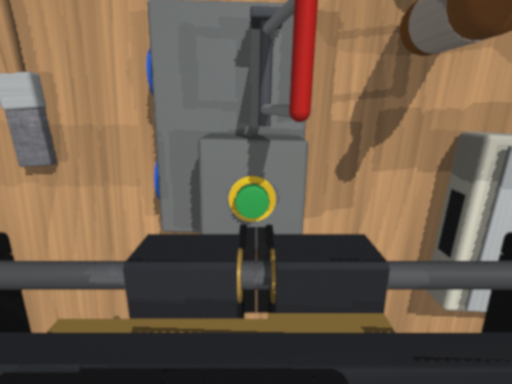

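The wrist view shows the button at (253,202), the module's top edge corners at (200,138) and (305,138), and the red bar's near end at (300,116).

```bash
python3 - <<'E'
from h import *
W=cam("w1")
b=onz(W,(253,202),119); print("button",b, "yellow",onz(W,(252.5,200),112))
a,c=onz(W,(200.5,137),105),onz(W,(305,138),105); print(a,c,np.linalg.norm(a-c),np.arctan2(*(c-a)[[1,0]]))
print("bar end",onz(W,(300,112),176)); 
e0,e1=onz(W,(306,0),176),onz(W,(301,110),176); d=e0-e1; print(e0,e1,"yaw",-np.arctan2(d[0],d[1]))
l=[onz(W,(151,30),50),onz(W,(161,229),50)]; d=l[0]-l[1]; print(l,-np.arctan2(d[0],d[1]))
print(robot.state()["eef_pos"])
E
```

```text
button [ 574.5473836  -405.75184337  119.        ] yellow [ 574.0721409  -406.04888973  112.        ]
[ 525.36960742 -352.24703443  105.        ] [ 617.89010487 -348.45228983  105.        ] 92.59828580472077 0.040992201286591465
bar end [ 601.36976707 -325.56781166  176.        ]
[ 599.20224735 -261.49177028  176.        ] [ 601.90370768 -324.28877442  176.        ] yaw 0.042992428492636875
[array([ 468.00721245, -257.68629159,   50.        ]), array([ 471.20399396, -464.98533913,   50.        ])] 0.015419888237772706
[ 573.13050017 -401.58524514  221.7803622 ]
```

```bash
python3 -m pendant '[0,0,30,-3,0,0,0, 0,-1,30,0,0,0,0, 0,0,28,0,0,0,0, 0,0,10,0,0,0,0, 0,0,4,0,0,0,0, 0,0,3,0,0,0,0, 0,0,3,0,0,0,0, 0,0,2,0,0,0,0, 0,0,0,0,0,0,0, 0,0,0,0,0,0,0]'
python3 - <<'E'
from h import *
s=robot.state();print(s["eef_pos"],s["wrist_force"]); grab("side","s2");crop("s2",280,80,100,90,7,"s2c")
E
```

```text
time: 2.93
eef_pos: [568.2, -410.9, 113.9]
orientation: [-1.572, -0.002, 0.04]
wrist_force: [-1.1, -1.8, 3.5]
opening: 0.006
[ 568.18639892 -410.88415919  113.89414327] [-1.13864928 -1.80124323  3.53196379]
```

View pics/s2c.png

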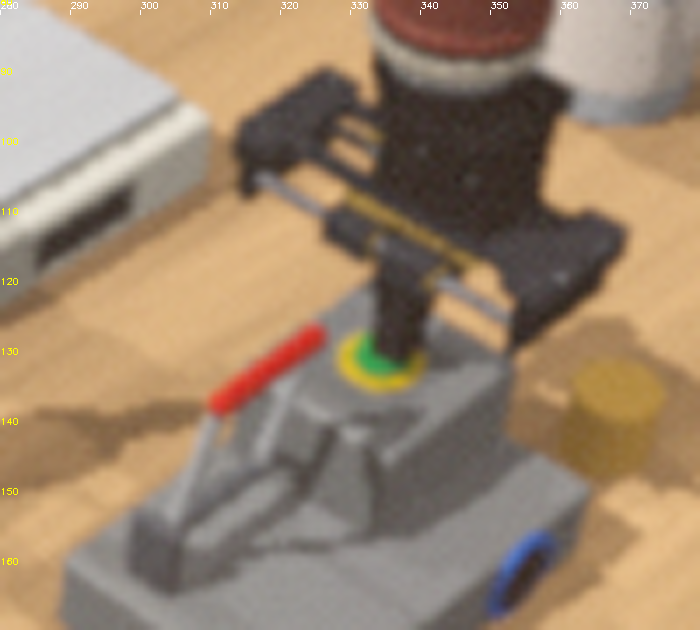

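The side view shows the tip on the button and the lever already leaning forward. I'll press the last few millimetres and hold while it drops.

```bash
python3 -m pendant '[0,0,3,0,0,0,0, 0,0,2,0,0,0,0, 0,0,0,0,0,0,0, 0,0,0,0,0,0,0, 0,0,0,0,0,0,0]'
python3 - <<'E'
from h import *
s=robot.state();print(s["eef_pos"],s["wrist_force"]); grab("side","s3");crop("s3",280,80,100,110,6,"s3c")
E
```

```text
time: 3.4
eef_pos: [568.3, -411.0, 111.2]
orientation: [-1.573, -0.002, 0.039]
wrist_force: [-7.1, 1.1, 22.1]
opening: 0.005
[ 568.31898796 -410.95880566  111.21651528] [-7.09416097  1.08558112 22.05968873]
```

View pics/s3c.png

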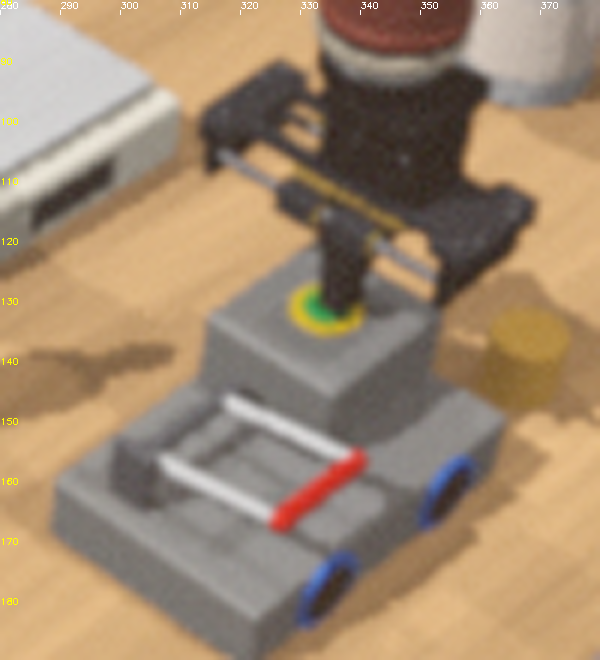

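The lever is fully down: the red bar is at about (331,161) in the side view, over the base. The force reading shows the button bottomed out. Next I'll retract and go above the bar.

```bash
python3 -m pendant '[0,0,-20,0,0,0,0, 0,0,-35,0,0,0,0, 30,0,-35,0,0,0,0, 40,-15,-10,20,0,0,0, 40,-25,0,30,0,0,0, 40,-25,0,30,0,0,0, 40,-18,0,30,0,0,0, 40,0,0,8,0,0,0, 40,0,0,0,0,0,0, 40,0,0,0,0,0,0, 40,0,0,0,0,0,0]'
python3 - <<'E'
from h import *
grab("wrist","w2");print(robot.state()["eef_pos"],robot.state()["orientation"])
E
```

```text
time: 4.37
eef_pos: [480.6, -296.5, 207.5]
orientation: [-1.571, -0.0, 0.039]
wrist_force: [-0.1, 0.4, 0.3]
opening: 0.452
[ 480.51294721 -296.66264447  207.28445252] [-1.57059015e+00 -1.22922074e-04  3.90340571e-02]
```

View pics/w2.png

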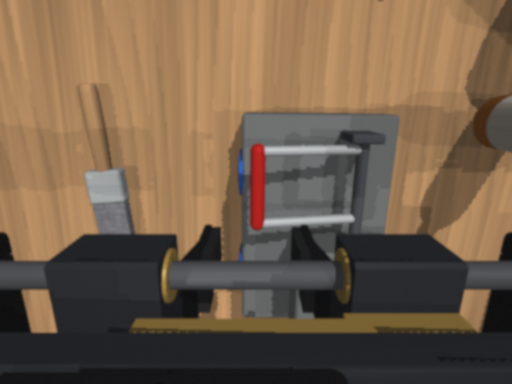

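The wrist view shows the bar from (257,146) to (258,228), with the base's +y corners at (245,114) and (397,116).

```bash
python3 - <<'E'
from h import *
W=cam("w2")
e=[onz(W,(257.5,146),96),onz(W,(258,228),100)]; print(e,"mid",(e[0]+e[1])/2)
print("arms y", onz(W,(310,149),92),onz(W,(310,219),92))
p=fitpose([(W,[[-80,120,50],[80,120,50],[-64,55+37,98],[-64,55-37,98]],[[245,113.5],[397,115.5],[257.5,146],[258,228]])],[544,-345,.04])
R=lambda p,L:(Ro.from_euler('z',p[2]).apply(L)+[p[0],p[1],0]).round(1)
print("bar dn",R(p,[-64,55,95]),"pivot",R(p,[35,55,78]),"up",R(p,[55,55,176]),R(p,[25,-60,119]))
E
```

```text
[array([ 480.43452259, -255.94197823,   96.        ]), array([ 483.94830707, -331.3433397 ,  100.        ])] mid [ 482.19141483 -293.64265897   98.        ]
arms y [ 527.30175095 -257.29135758   92.        ] [ 533.08720696 -323.54177047   92.        ]
[ 5.47626e+02 -3.47885e+02  2.80000e-02] res px [2.9 0.2 5.8 0.3 0.7 2.3 0.9 0.5]
bar dn [ 482.1 -294.7   95. ] pivot [ 581.1 -291.9   78. ] up [ 601.1 -291.4  176. ] [ 574.3 -407.2  119. ]
```

```bash
python3 - <<'E'
import numpy as np
a=np.arange(1.4,-0.21,-0.1); x=-100*np.sin(a); z=100*np.cos(a)
print(np.c_[np.diff(x),-np.diff(z)].round(0).tolist(), x[-1]-x[0],z[-1]-z[0])
E
python3 -m pendant '[40,1.5,35,3,0,0,0, 40,0,35,0,0,0,0, 40,0,35,0,0,0,0, 40,0,18,0,0,0,0, 40,0,4,0,0,0,0, 30,0,0,0,0,0,0, 22,0,0,0,0,0,0, 22,0,0,0,0,0,0]' 10
python3 - <<'E'
from h import *
grab("side","s4");crop("s4",270,80,100,110,6,"s4c");print(robot.state()["eef_pos"],robot.state()["wrist_force"])
E
```

```text
[[2.0, -10.0], [3.0, -9.0], [4.0, -9.0], [5.0, -9.0], [6.0, -8.0], [7.0, -8.0], [7.0, -7.0], [8.0, -6.0], [9.0, -5.0], [9.0, -4.0], [9.0, -3.0], [10.0, -2.0], [10.0, -1.0], [10.0, -0.0], [10.0, 0.0], [10.0, 1.0]] 118.41190607835229 81.00994349410003
time: 5.08
eef_pos: [482.7, -293.3, 82.3]
orientation: [-1.572, -0.002, 0.04]
wrist_force: [0.1, -0.8, 0.7]
opening: 0.316
[ 482.64096556 -293.20849007   82.33120498] [-0.37617064 -0.01811547 -0.18485698]
```

View pics/s4c.png

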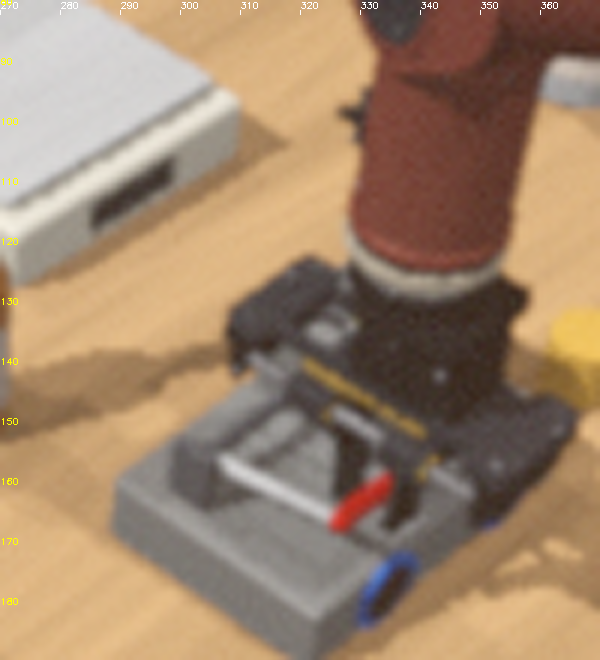

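The fingers straddle the bar. A loose cage would not lift it from horizontal, so I'll pinch lightly and follow the arc.

```bash
python3 -m pendant '[12,0,4,0,0,0,0, 8,0,0,0,0,0,0, 8,0,0,0,0,0,0, 8,0,0,0,0,0,0, 8,2,-10,0,0,0,0, 8,3,-9,0,0,0,0, 8,4,-9,0,0,0,0, 8,5,-9,0,0,0,0, 8,6,-8,0,0,0,0]' 15
python3 - <<'E'
from h import *
print(robot.state()["wrist_force"],robot.state()["opening"]*87);grab("side","s5");crop("s5",270,80,100,110,6,"s5c")
E
```

```text
time: 5.88
eef_pos: [501.0, -291.9, 122.3]
orientation: [-1.571, 0.001, 0.039]
wrist_force: [-1.6, -1.3, -1.7]
opening: 0.154
[-1.61967242 -1.32532695 -1.67223218] 13.358659938454508
```

View pics/s5c.png

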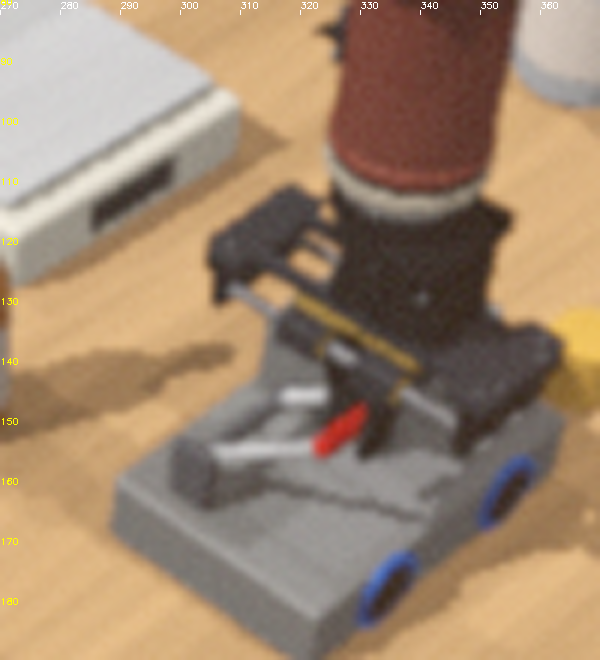

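The bar is in the pinch and rising, with the opening at 13.4 mm. I'll carry on along the arc.

```bash
python3 -m pendant '[8,7,-8,0,0,0,0, 8,7,-7,0,0,0,0, 8,8,-6,0,0,0,0, 8,9,-5,0,0,0,0, 8,9,-4,0,0,0,0, 8,9,-3,0,0,0,0, 8,10,-2,0,0,0,0, 8,10,-1,0,0,0,0, 8,10,0,0,0,0,0, 8,10,0,0,0,0,0, 8,8,1,0,0,0,0, 8,0,0,0,0,0,0]'
python3 - <<'E'
from h import *
s=robot.state();print(s["eef_pos"],s["wrist_force"],s["opening"]*87);grab("side","s6");crop("s6",270,60,100,120,5,"s6c")
E
```

```text
time: 6.93
eef_pos: [599.7, -288.6, 156.0]
orientation: [-1.572, -0.0, 0.04]
wrist_force: [-0.5, -5.5, 2.6]
opening: 0.151
[ 599.71029604 -288.57917437  156.01886203] [-0.52565528 -5.50717184  2.6353423 ] 13.137238230972176
```

View pics/s6c.png

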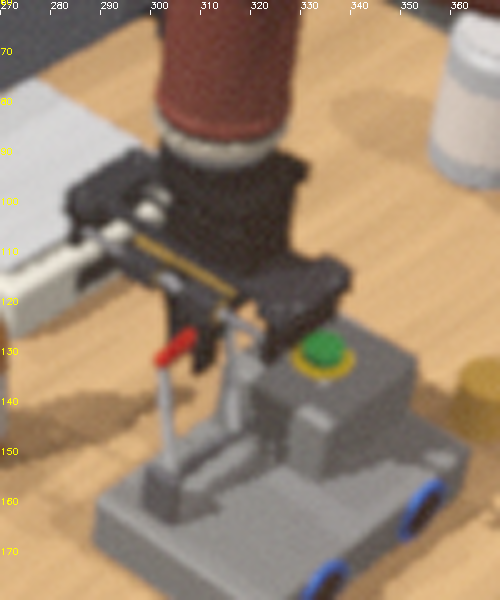

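```bash
python3 -m pendant '[8,2,0,0,0,0,0, 8,2,0,0,0,0,0, 8,0,0,0,0,0,0, 8,0,0,0,0,0,0]'
python3 -m pendant '[30,0,0,0,0,0,0, 45,0,0,0,0,0,0, 45,0,0,0,0,0,0, 45,0,0,0,0,0,0]'
python3 - <<'E'
from h import *
s=robot.state();print(s["eef_pos"],s["wrist_force"],s["opening"]*87);grab("side","s7");crop("s7",270,60,100,120,5,"s7c")
E
```

```text
time: 7.32
eef_pos: [600.2, -288.6, 155.9]
orientation: [-1.571, 0.005, 0.038]
wrist_force: [-11.4, -3.2, 7.3]
opening: 0.15
time: 7.65
eef_pos: [602.9, -286.5, 156.0]
orientation: [-1.569, 0.0, 0.041]
wrist_force: [-0.3, 0.1, -0.1]
opening: 0.373
[ 602.89124431 -286.47836839  156.02528439] [-0.34647273  0.08066004 -0.05506909] 32.43950087648302
```

View pics/s7c.png

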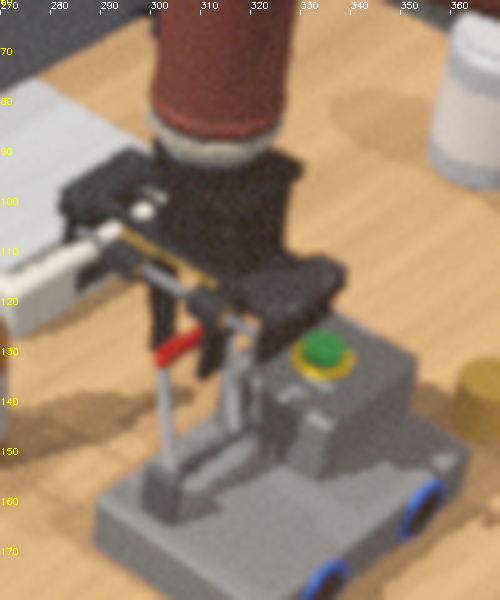

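The lever met its stop at about 11 N, and with the fingers open it stands at the same spot (bar at (304,131)). I'll rise and travel over to the scoop.

```bash
python3 -m pendant '[60,0,-20,0,0,0,0, 60,0,-35,0,0,0,0, 60,0,-35,0,0,0,0, 60,-4,-10,22,0,0,0, 60,-5,0,36,0,0,0, 60,-5,0,36,0,0,0, 60,-5,0,36,0,0,0, 60,-5,0,36,0,0,0, 60,-5,0,36,0,0,0, 60,-5,0,36,0,0,0, 60,-5,0,36,0,0,0, 60,-5,0,20,0,-0.06,0, 60,0,0,8,0,-0.12,0]'
python3 -m pendant '[60,0,0,0,0,-0.125,0, 60,0,0,0,0,-0.125,0, 60,0,0,0,0,-0.125,0, 60,0,0,0,0,-0.125,0, 60,0,0,0,0,-0.125,0, 60,0,0,0,0,-0.125,0, 60,0,0,0,0,-0.125,0, 60,0,0,0,0,-0.125,0, 60,0,0,0,0,-0.125,0, 60,0,0,0,0,-0.095,0, 60,0,0,0,0,0,0, 60,0,0,0,0,0,0]'
python3 - <<'E'
from h import *
s=robot.state();print(s["eef_pos"],s["joint_pos"]);grab("wrist","w3");grab("side","s8");crop("s8",270,90,100,100,6,"s8c")
E
```

```text
time: 8.78
eef_pos: [544.8, 17.7, 257.1]
orientation: [-1.57, -0.001, 0.228]
wrist_force: [0.3, -0.6, 0.3]
opening: 0.695
time: 9.78
eef_pos: [545.8, 12.7, 256.5]
orientation: [-1.571, -0.0, 1.437]
wrist_force: [0.6, -0.8, -0.2]
opening: 0.687
[545.84833356  12.70086416 256.53874283] [ 0.47450135  0.15622475 -0.64217726  1.64188961  0.09475951  1.37501612
  1.25693041]
```

View pics/w3.png

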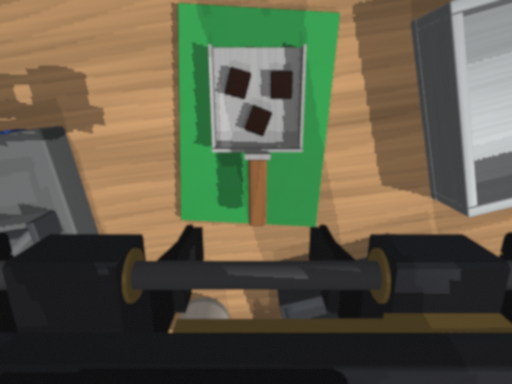

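View pics/s8c.png

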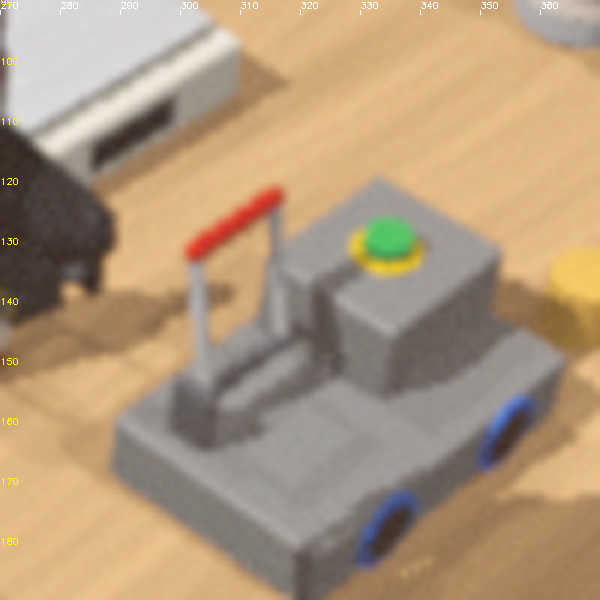

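The lever stands as it did originally: bar from (301,132) to (316,121), button out. The wrist view shows the scoop at about (258,100), its handle ending at about (258,224), and part of the melter at right.

```bash
python3 - <<'E'
from h import *
crop("w3",170,0,180,235,3,"w3c")
im=cv2.imread("pics/w3.png")[0:235,170:350]; cv2.imwrite("pics/w3c.png",cv2.resize(im,None,fx=2.5,fy=2.5,interpolation=cv2.INTER_CUBIC))
E
```

```text
(no output)
```

View pics/w3c.png

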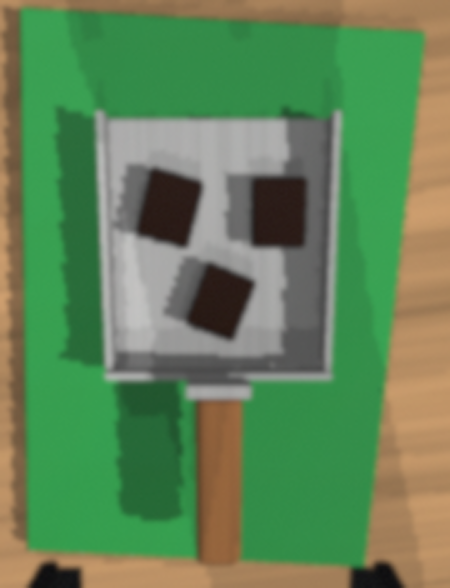

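```bash
python3 - <<'E'
from h import *
W=cam("w3");S=cam("sc");D=cam("sd")
sp=fitpose([(W,[[-60,-55,25],[-60,55,25],[60,-55,30],[60,55,30],[150,0,49],[66,0,49]],[[208.8,44.8],[306,44.8],[212.8,151.2],[302.4,151.2],[257.6,225.2],[258.4,160]])],[465,25,-.13],z=12)
bd=fitpose([(W,[[-135,-95,12],[-135,95,12],[135,-95,12],[135,95,12]],[[178,4],[340,12.8],[181.2,219.2],[316,226]])],[490,18,-.18])
R=lambda p,L,z=0:(Ro.from_euler('z',p[2]).apply(L)+[p[0],p[1],z]).round(1)
print("grip",R(sp,[85,0,40],12),"handle",R(sp,[100,0,40],12),R(bd,[-35,0,12]))
# melter rim from wrist
print("melter front -y rim", onz(W,(452,0),80), onz(W,(470,212),80))
E
```

```text
[ 4.67246e+02  2.61500e+01 -1.32000e-01] res px [0.3 0.5 0.7 0.7 0.5 0.7 0.7 0.5 0.2 1.7 0.6 0.6]
[ 4.9815e+02  1.7019e+01 -1.8500e-01] res px [0.8 1.1 0.8 0.4 0.4 2.3 0.5 1.9]
grip [551.5  15.   52. ] handle [566.4  13.   52. ] [463.7  23.5  12. ]
melter front -y rim [401.18743777 222.94795155  80.        ] [622.62263993 251.93304479  80.        ]
```

```bash
python3 -m pendant '[60,3,30,-5.3,0,0,0, 60,0,36,0,0,0,0, 60,0,36,0,0,0,0, 60,0,36,0,0,0,0, 60,0,36,0,0,0,0, 60,0,28,0,0,0,0, 60,0,14,0,0,0,0, 60,0,7,0,0,0,0, 60,0,0,0,0,0,0, 60,0,0,0,0,0,0]' 55
python3 - <<'E'
from h import *
s=robot.state();print(s["eef_pos"],s["orientation"],s["wrist_force"]);grab("wrist","w4");grab("side","s9");crop("s9",200,130,120,130,4,"s9c")
E
```

```text
time: 10.72
eef_pos: [552.0, 14.9, 34.3]
orientation: [-1.571, -0.0, 1.439]
wrist_force: [-0.3, 0.1, 0.6]
opening: 0.684
[551.97586575  14.88773172  34.28398093] [-1.57143375e+00 -3.12737263e-04  1.43915868e+00] [-0.34485778  0.116051    0.55583147]
```

View pics/w4.png

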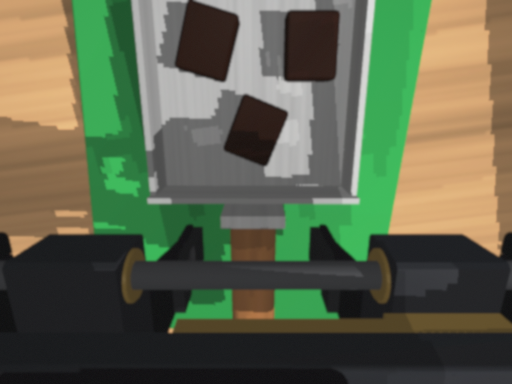

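View pics/s9c.png

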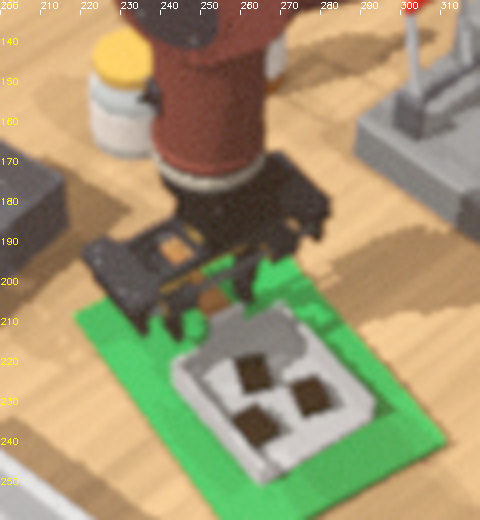

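The handle is centred between the fingers: columns 232 to 275 in the wrist view, between the fingers at about 190 and 322. I'll close and lift a little.

```bash
python3 -m pendant '[40,0,0,0,0,0,0, 24,0,0,0,0,0,0, 16,0,0,0,0,0,0, 12,0,0,0,0,0,0, 12,0,0,0,0,0,0, 12,0,0,0,0,0,0, 12,0,0,0,0,0,0]' 58
python3 -m pendant '[12,0,-2,0,0,0,0, 12,0,-5,0,0,0,0, 12,0,-8,0,0,0,0, 12,0,-8,0,0,0,0, 12,0,-5,0,0,0,0, 12,0,-2,0,0,0,0, 12,0,0,0,0,0,0]'
python3 - <<'E'
from h import *
s=robot.state();print(s["eef_pos"],s["orientation"],s["wrist_force"],s["torque"]);grab("wrist","w5");grab("side","s10");crop("s10",200,130,120,130,4,"s10c")
E
```

```text
time: 11.4
eef_pos: [551.5, 14.5, 33.6]
orientation: [-1.571, 0.0, 1.44]
wrist_force: [-1.1, -1.4, 1.6]
opening: 0.246
time: 11.98
eef_pos: [552.0, 14.6, 64.5]
orientation: [-1.572, -0.0, 1.44]
wrist_force: [0.2, -0.3, -3.1]
opening: 0.246
[551.97563218  14.61690693  64.4798513 ] [-1.57224213e+00 -1.08877794e-05  1.43983684e+00] [ 0.24101549 -0.27891079 -3.13339714] [ 0.07410089 -0.28862655  0.01396068]
```

View pics/w5.png

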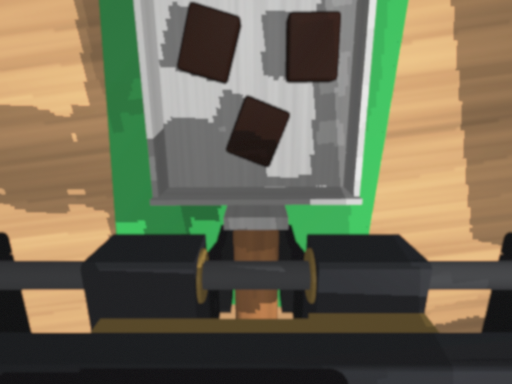

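View pics/s10c.png

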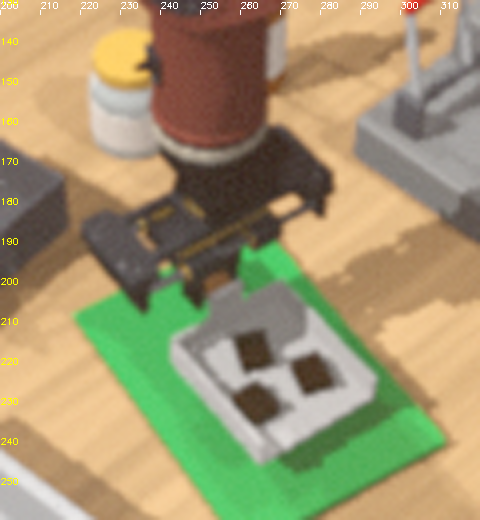

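The scoop is level and rigid in the grasp, with blocks and back wall unmoved in the wrist view. I'll raise it smoothly.

```bash
python3 -m pendant '[12,0,-4,0,0,0,0, 12,0,-8,0,0,0,0, 12,0,-12,0,0,0,0, 12,0,-14,0,0,0,0, 12,0,-14,0,0,0,0, 12,0,-14,0,0,0,0, 12,0,-14,0,0,0,0, 12,0,-12,0,0,0,0, 12,0,-8,0,0,0,0, 12,0,-4,0,0,0,0]'
python3 -m pendant '[12,5,0,-0.6,0,0,0, 12,10,0,-1.2,0,0,0, 12,15,0,-1.9,0,0,0, 12,20,0,-2.5,0,0,0, 12,24,0,-3,0,0,0, 12,26,0,-3.3,0,0,0, 12,30,0,-3.7,0,0,0, 12,30,0,-3.7,0,0,0, 12,30,0,-3.7,0,0,0, 12,30,0,-3.7,0,0,0, 12,30,0,-3.7,0,0,0, 12,30,0,-3.7,0,0,0, 12,30,0,-3.7,0,0,0, 12,26,0,-3.3,0,0,0, 12,24,0,-3,0,0,0, 12,20,0,-2.5,0,0,0, 12,15,0,-1.9,0,0,0, 12,10,0,-1.2,0,0,0, 12,5,0,-0.6,0,0,0]'
python3 - <<'E'
from h import *
s=robot.state();print(s["joint_pos"]);grab("wrist","w6");grab("side","s11")
E
```

```text
time: 12.92
eef_pos: [552.1, 14.8, 169.3]
orientation: [-1.573, -0.0, 1.44]
wrist_force: [0.4, 1.0, -2.8]
opening: 0.245
time: 14.5
eef_pos: [654.1, 416.9, 165.9]
orientation: [-1.568, 0.0, 1.442]
wrist_force: [0.0, 0.2, -3.8]
opening: 0.248
[-0.25762926  0.7098715  -0.6533999   1.12642469  0.40989     1.43064679
  0.59714259]
```

View pics/w6.png

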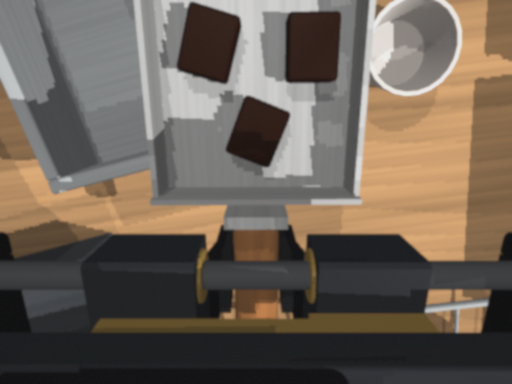

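View pics/s11.png

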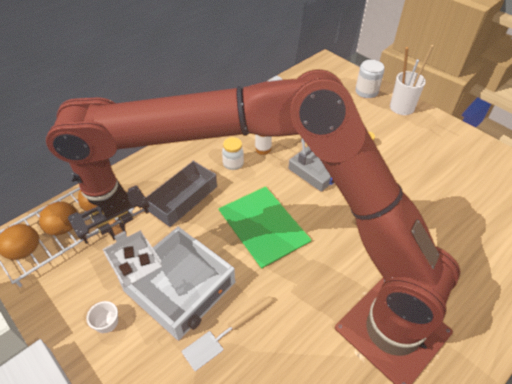

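Blocks have not moved. The tray is beside the pan, so I'll yaw it over the pan.

```bash
python3 -m pendant '[12,0,0,0,0,-0.02,0, 12,0,0,0,0,-0.04,0, 12,0,0,0,0,-0.06,0, 12,0,0,0,0,-0.06,0, 12,0,0,0,0,-0.06,0, 12,0,0,0,0,-0.06,0, 12,0,0,0,0,-0.06,0, 12,0,0,0,0,-0.06,0, 12,0,0,0,0,-0.06,0, 12,0,0,0,0,-0.04,0, 12,0,0,0,0,-0.02,0, 12,0,0,0,0,0,0]'
python3 - <<'E'
from h import *
s=robot.state();print(s["eef_pos"],s["orientation"],s["joint_pos"]);grab("side","s12");grab("wrist","w7");crop("s12",60,180,200,150,4,"s12c")
W=cam("sd")
E
```

```text
time: 15.6
eef_pos: [655.9, 413.2, 167.9]
orientation: [-1.571, 0.001, 1.98]
wrist_force: [-0.1, -1.2, -2.8]
opening: 0.246
[655.92456616 413.21277503 167.86630008] [-1.57110046e+00  5.66909168e-04  1.97958600e+00] [-0.20668802  0.73132257 -0.74728098  1.12497243  0.47556985  1.44940677
  1.10692907]
```

View pics/s12c.png

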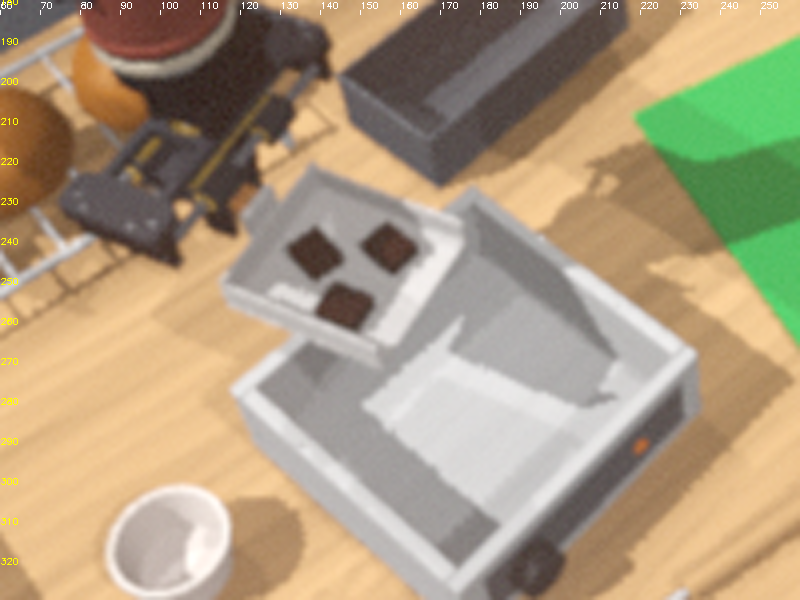

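View pics/w7.png

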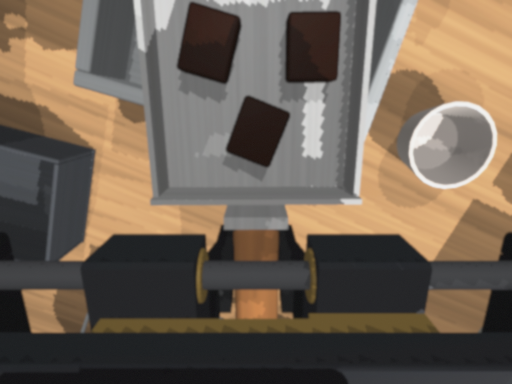

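```bash
python3 - <<'E'
from h import *
W=cam("w7");D=cam("s12")
print("corner",onz(W,(78,72),80),onz(W,(413,0),80))
m=fitpose([(D,[[115,-115,80],[-115,-115,80],[115,115,80],[-115,115,80]],[[178,227.5],[234,267.5],[118,277],[173,326.5]]),(W,[[115,-115,80]],[[77,74]])],[504,348,.12])
s=robot.state();T=Ro.from_euler('xyz',s["orientation"])
phi=s["orientation"][2]-np.pi/2; M=s["eef_pos"]+145*np.array([-np.cos(phi),-np.sin(phi),0])+[0,0,-17.8]
print("mouth",M,"in melter",Ro.from_euler('z',-m[2]).apply(M-[m[0],m[1],0]))
# tip plan
th=np.radians([0,7,14,21,28,35,40]); mz=[M[2],135,118,100,85,72,68]
a=145*np.cos(th)-17.8*np.sin(th);b=145*np.sin(th)+17.8*np.cos(th)
print(np.c_[np.degrees(th),a,b+mz].round(0).tolist())
E
```

```text
corner [618.29483479 252.61056388  80.        ] [477.54959566 458.32972984  80.        ]
[4.93092e+02 3.52254e+02 1.17000e-01] res px [0.2 0.7 0.6 4.1 1.6 2.4 0.3 5.6 1.3 0.5]
mouth [522.57900327 356.29526683 149.96935476] in melter [ 29.75694366   0.57115668 149.96935476]
[[0.0, 145.0, 168.0], [7.0, 142.0, 170.0], [14.0, 136.0, 170.0], [21.0, 129.0, 169.0], [28.0, 120.0, 169.0], [35.0, 109.0, 170.0], [40.0, 100.0, 175.0]]
```

Mouth is about 25 mm behind the pan's centre and laterally centred. I'll tip about the mouth, shifting the wrist inward as it tilts.

```bash
python3 -m pendant '[12,0,0,1,-0.04,0,0, 12,0,0,2,-0.06,0,0, 12,0,-0.3,3,-0.06,0,0, 12,0,-0.5,3,-0.06,0,0, 12,0,-0.8,3.4,-0.06,0,0, 12,0,-1,3.6,-0.06,0,0, 12,0,-1.5,4.2,-0.06,0,0, 12,0,-1.8,4.2,-0.06,0,0, 12,0,-2.4,5,-0.06,0,0, 12,0,-2.8,5,-0.06,0,0, 12,0,-3.2,4,-0.06,0,0, 12,0,-3.4,3.5,-0.06,0,0, 12,0,0,0,0,0,0, 12,0,0,0,0,0,0, 12,0,0,0,0,0,0]'
python3 - <<'E'
from h import *
s=robot.state();print(s["eef_pos"],s["orientation"],s["joint_pos"]);grab("side","s13");grab("scene","sc13");grab("wrist","w8");crop("s13",60,180,200,150,4,"s13c")
E
```

```text
time: 16.95
eef_pos: [613.4, 396.3, 169.5]
orientation: [-2.271, 0.0, 1.98]
wrist_force: [0.1, -0.6, -1.4]
opening: 0.248
[613.3719196  396.30852475 169.52171932] [-2.27062247e+00  5.46235192e-05  1.97956990e+00] [-0.11512672  0.21263134 -0.68458337  1.96893196  0.85581074  0.46524476
  0.56208613]
```

View pics/s13c.png

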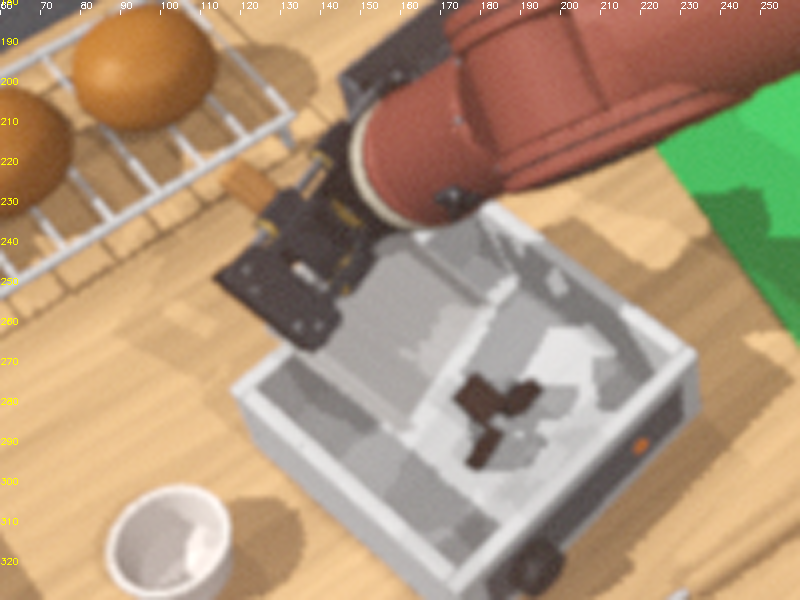

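View pics/w8.png

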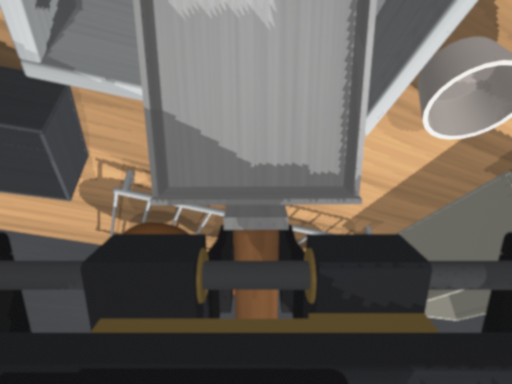

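The tray is empty and the blocks are seen dropping into the pan at about (180,283) in the side view. I'll raise slightly and level out.

```bash
python3 -m pendant '[12,0,-5,-4,0,0,0, 12,0,-10,-9,0,0,0, 12,0,0,0,0.04,0,0, 12,0,3.3,-3.5,0.06,0,0, 12,0,3,-4,0.06,0,0, 12,0,2.6,-5,0.06,0,0, 12,0,2.2,-5,0.06,0,0, 12,0,1.8,-4.2,0.06,0,0, 12,0,1.5,-4.2,0.06,0,0, 12,0,1,-3.6,0.06,0,0, 12,0,0.8,-3.4,0.06,0,0, 12,0,0.5,-3,0.06,0,0, 12,0,0.3,-3,0.06,0,0, 12,0,0,-2,0.06,0,0, 12,0,0,-1,0,0,0]'
python3 - <<'E'
from h import *
s=robot.state();print(s["eef_pos"],s["orientation"]);grab("side","s14");grab("wrist","w9");crop("s14",60,180,200,150,4,"s14c")
E
```

```text
time: 18.35
eef_pos: [657.2, 414.2, 186.9]
orientation: [-1.566, -0.002, 1.978]
wrist_force: [0.2, 0.4, -2.6]
opening: 0.247
[657.17184095 414.21921176 186.86383293] [-1.56582048 -0.0020136   1.97816968]
```

View pics/s14c.png

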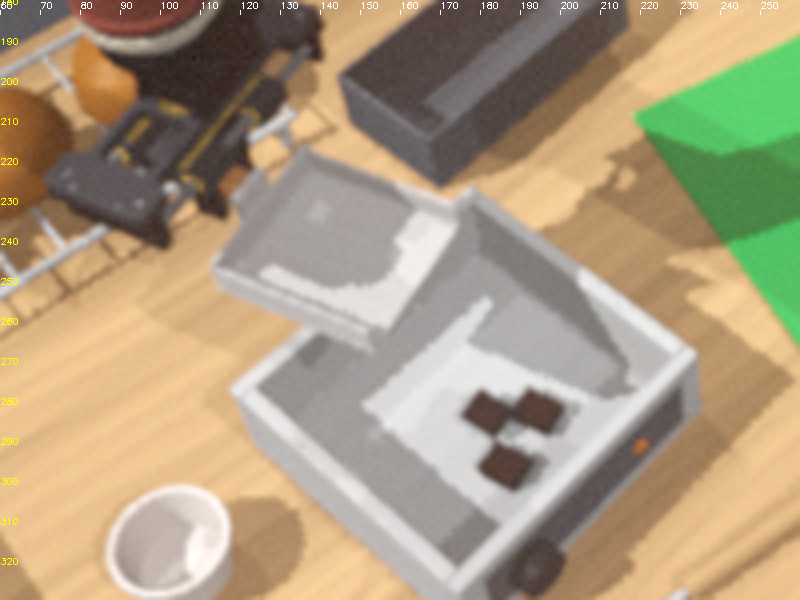

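View pics/w9.png

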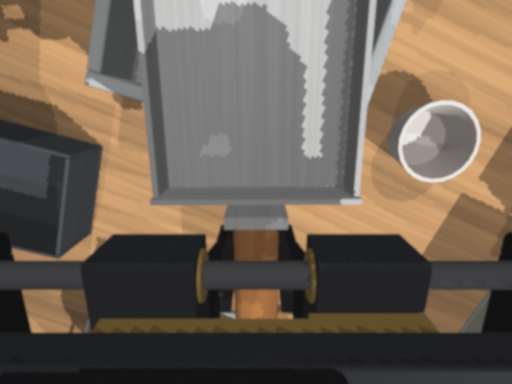

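All three blocks lie on the pan floor, at about (181,282), (194,283) and (186,296), and the tray is empty. I'll return by the reverse path.

```bash
python3 -m pendant '[12,0,0,0,0,0.03,0, 12,0,0,0,0,0.06,0, 12,0,0,0,0,0.09,0, 12,0,0,0,0,0.09,0, 12,0,0,0,0,0.09,0, 12,0,0,0,0,0.09,0, 12,0,0,0,0,0.06,0, 12,0,0,0,0,0.03,0, 12,0,0,0,0,0,0]'
python3 -m pendant '[12,-5,0,0.6,0,0,0, 12,-10,0,1.2,0,0,0, 12,-15,0,1.9,0,0,0, 12,-20,0,2.5,0,0,0, 12,-24,0,3,0,0,0, 12,-26,0,3.3,0,0,0, 12,-30,0,3.7,0,0,0, 12,-30,0,3.7,0,0,0, 12,-30,0,3.7,0,0,0, 12,-30,0,3.7,0,0,0, 12,-30,0,3.7,0,0,0, 12,-30,0,3.7,0,0,0, 12,-30,0,3.7,0,0,0, 12,-26,0,3.3,0,0,0, 12,-24,0,3,0,0,0, 12,-20,0,2.5,0,0,0, 12,-15,0,1.9,0,0,0, 12,-10,0,1.2,0,0,0, 12,-5,0,0.6,0,0,0, 12,0,0,0,0,0,0]'
python3 - <<'E'
from h import *
robot.grab_frame("wrist");s=robot.state();print(s["eef_pos"],s["orientation"])
E
```

```text
time: 19.2
eef_pos: [655.1, 414.4, 189.7]
orientation: [-1.573, -0.001, 1.439]
wrist_force: [-0.2, -0.0, -2.1]
opening: 0.247
time: 20.87
eef_pos: [551.1, 13.6, 189.0]
orientation: [-1.571, 0.001, 1.439]
wrist_force: [0.6, 0.4, -3.0]
opening: 0.249
[551.35520888  14.83288948 189.07300608] [-1.57145484e+00 -9.81099937e-05  1.44012495e+00]
```

```bash
python3 -m pendant '[12,0,8,0,0,0,0, 12,0,16,0,0,0,0, 12,0,24,0,0,0,0, 12,0,28,0,0,0,0, 12,0,28,0,0,0,0, 12,0,20,0,0,0,0, 12,0,12,0,0,0,0, 12,0,8,0,0,0,0, 12,0,3,0,0,0,0, 12,0,0,0,0,0,0, 12,0,0,0,0,0,0]'
python3 - <<'E'
from h import *
s=robot.state();print(s["eef_pos"],s["orientation"],s["wrist_force"]);grab("side","s15");crop("s15",200,130,120,140,4,"s15c")
E
```

```text
time: 21.83
eef_pos: [552.2, 15.0, 42.9]
orientation: [-1.572, -0.0, 1.44]
wrist_force: [-0.9, -0.6, -2.1]
opening: 0.247
[552.18088508  14.96477267  42.86859373] [-1.57224985e+00 -3.42893014e-04  1.44028086e+00] [-0.91708043 -0.60692431 -2.08568864]
```

View pics/s15c.png

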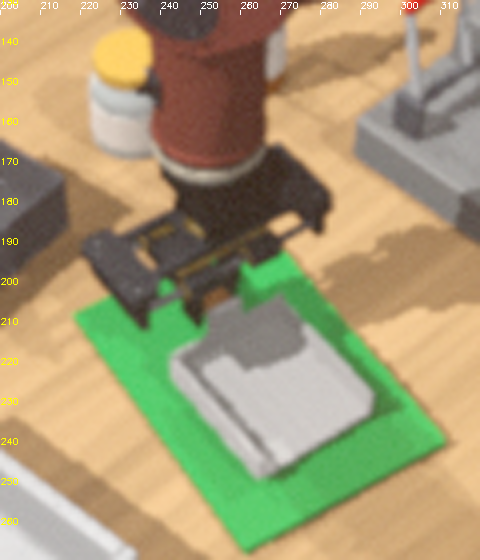

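Scoop is about 9 mm above its original spot. I'll lower it slowly to contact.

```bash
python3 -m pendant '[12,0,3,0,0,0,0, 12,0,2,0,0,0,0, 12,0,2,0,0,0,0, 12,0,1,0,0,0,0, 12,0,1,0,0,0,0, 12,0,0,0,0,0,0, 12,0,0,0,0,0,0]'
python3 -m pendant '[12,0,0.7,0,0,0,0, 12,0,0,0,0,0,0]'
```

```text
time: 22.47
eef_pos: [551.6, 14.5, 33.4]
orientation: [-1.571, 0.0, 1.44]
wrist_force: [-1.8, -1.4, 4.0]
opening: 0.25
time: 22.63
eef_pos: [551.9, 14.5, 33.2]
orientation: [-1.572, 0.0, 1.44]
wrist_force: [-3.0, -1.5, 10.5]
opening: 0.246
```

```bash
python3 -m pendant '[12,0,-0.7,0,0,0,0, 18,0,0,0,0,0,0, 24,0,0,0,0,0,0, 35,0,0,0,0,0,0, 50,0,0,0,0,0,0, 60,0,0,0,0,0,0, 60,0,0,0,0,0,0, 60,0,0,0,0,0,0]' 10
python3 -m pendant '[60,0,-5,0,0,0,0, 60,0,-12,0,0,0,0, 60,0,-25,0,0,0,0, 60,0,-35,0,0,0,0, 60,0,-35,0,0,0,0, 60,0,-35,0,0,0,0, 60,0,-35,0,0,0,0, 60,0,-30,0,0,0,0, 60,0,-10,0,0,0,0, 60,0,0,0,0,0,0, 60,0,0,0,0,0,0]'
python3 - <<'E'
from h import *
s=robot.state();print(s["eef_pos"],s["wrist_force"]);grab("wrist","w10");grab("side","s16");grab("scene","sc16")
a=cv2.imread("pics/s16.png");cv2.imwrite("pics/s16b.png",cv2.resize(a[90:350,90:400],None,fx=2.3,fy=2.3,interpolation=cv2.INTER_CUBIC))
E
```

```text
time: 23.3
eef_pos: [551.3, 14.7, 32.8]
orientation: [-1.571, -0.0, 1.44]
wrist_force: [-0.1, -0.1, 0.5]
opening: 0.567
time: 24.22
eef_pos: [551.4, 14.7, 255.5]
orientation: [-1.572, 0.0, 1.44]
wrist_force: [-0.4, -0.2, -0.2]
opening: 0.686
[551.41168675  14.69562254 255.53357311] [-0.37532583 -0.17925169 -0.20627885]
```

View pics/w10.png

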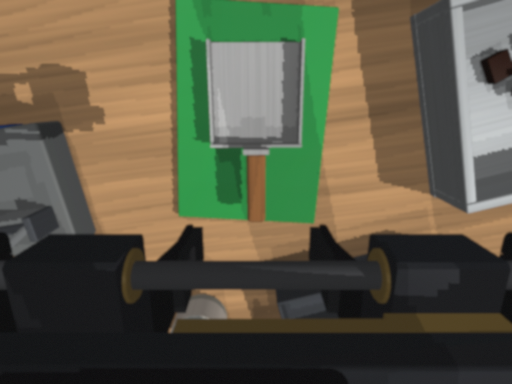

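View pics/s16b.png

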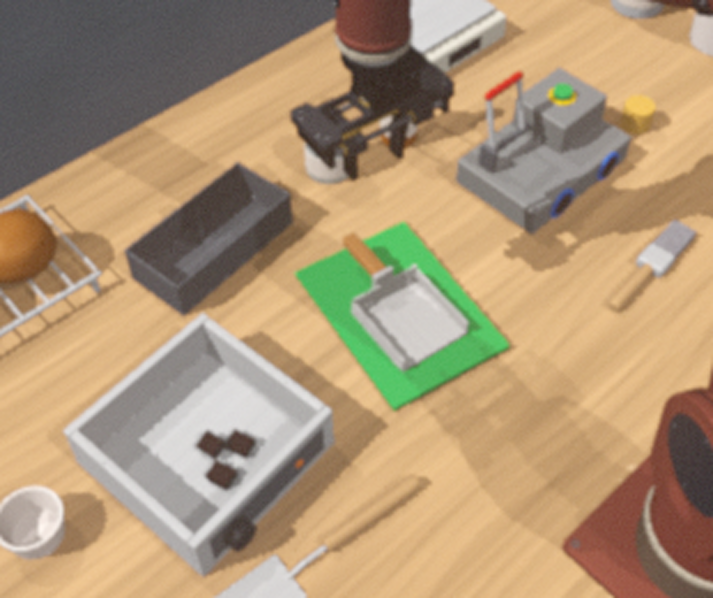

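View pics/sc16.png

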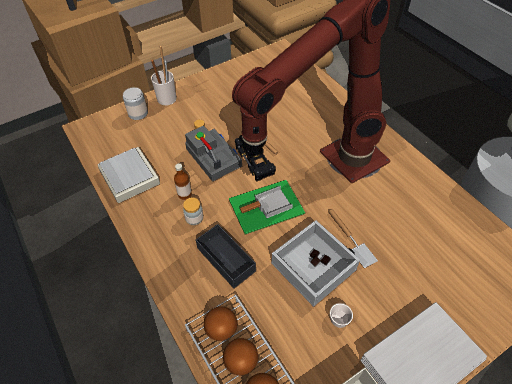

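The final pictures agree. The lever is up (scene (207,146)), three blocks are in the pan (scene (319,258)), and the scoop is flat and wholly on the board. The bystanders are where they were and the gripper is clear.

```bash
python3 - <<'E'
from workcell import robot
print(robot.job_done(), robot.state()["time"])
E
```

```text
the job is handed in; nothing more can be done
the job is handed in; nothing more can be done
```

The job is done and handed in at about 24 s of the 72 s allowed.

- **Trip test:** I pressed the green button until it bottomed out (about 22 N). The lever dropped fully by itself. I then pinched the red bar and carried it up its arc until it met the rear stop (about 11 N). After release it stayed up, matching its picture from the start.
- **Chocolate:** I carried the loaded scoop level over the melter, and the blocks did not shift in the wrist view. I tipped it about 40° with the mouth over the pan. All three blocks lie on the pan floor.
- **Scoop:** I lowered the empty scoop to contact on its board, pressing with about 10 N at most, then released it and withdrew the gripper. The last wrist and side pictures show it flat, with the whole tray on the board. The other things look to be where they were.

**Disagreements in the measurements:**
- The first scene and side camera fits were 4 to 6 mm off the wrist-camera fits, so I used the wrist camera for the lever and scoop grasps.
- The melter fits differed by about 10 mm, which the wide pan opening allowed for.
- The press landed about 7 mm off the aimed point, still on the 32 mm button.

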